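# Dock a sample carrier in the tube reader

### The job

Load the sample carrier into the bench tube reader: first lift the black wing knob of the gate plunger and turn it into its rest notch so that it stays up and the way in is open. Then, without ramming or tipping it, push the carrier in under the rails past the sprung ball until it clicks, so that it stays held in against the reader's spring contacts when you let go. Leave the knob parked and do not disturb the cups and the dropper bottle beside the reader.

Things in the scene. Friction and masses are not known exactly. Their poses are not given: they have to be found in the camera images.
- dock: Base of the reader, fixed: grey plate 400x200 mm, top 8 mm up. Origin: on the bench under the entry of two lipped rails; x = way in, y = left. Rails x 0..78 mm, top 20 mm, lips 6.5 mm over the plate; flares 25 mm long in front widen the mouth 10 mm a side. The white reader head beyond is clamped anywhere in a 45 mm range along x; it is not listed: see or feel it.
- carrier: Grey tray with white microtube tray, 0.3-0.65 kg, waiting on the plate before the mouth. Origin: underside; x to its nose (77 mm), y left. Flanges to y +80/-74, 5 mm thick, fit the rails with 1 mm a side. Push on the upright rear plate: smooth face at x -77.5, 120 wide, 34 high. Spread fingers keep it straight best. Seated at dock x 9..58 mm, as the head is set.
- knob_grip (a point): Middle of the black wing knob on the left rail, 8 mm under its top; its x axis runs along the wing (46 long, 13 thick, 26 high; top 68 mm over the bench when down). Steel collar below reaches 37 mm over the bench, 12 mm radius: keep fingertips at least 3 mm above it. At dock x 14, y 76 mm.
- plunger (a joint): Lift of the gate pin (m): 0 down, blocking the carrier's left flange; over 0.013 the knob can turn; 0.010 at rest in the notch; top end 0.022. The spring pulls down with 5 to 9 N.
- knob (a joint): Turn of the wing knob (rad), counter-clockwise from above positive: about 0 down in its slot (0.12 play either way; gripped askew it binds), 1.22 over the rest notch, wing along the rails; end stop 1.38. It turns only when lifted; in the notch it rests at 1.09 to 1.36.
- contacts (a joint): How far the head's black spring contact block is pressed in (m): 0 free, 0.003 to 0.004 with the carrier held by the ball, 0.006 at the firm stop; 2.5 to 5 N outward. Ball on the head's right arm: push rises to 10-18 N, drops as it clicks (9 mm past the peak), then the firm stop comes 3 mm on; let go, the carrier settles back those 3 mm.
- cup_red: Specimen cup with red lid, 59 mm wide, 72 high, stands left of the reader. Origin: centre of its underside.
- dropper: Brown dropper bottle, 37 mm wide, 88 high, stands right of the base. Origin: centre of its underside.
- cup_clear: Open clear specimen cup, 54 mm wide, 68 high, stands right of the rails. Origin: centre of its underside.

How it is judged (in metres and radians):
On the way:
1. the knob is let down into its rest notch, the plunger held up (value of joint plunger between 0.008 and 0.0115 m and value of joint knob above 1 rad), for 0.2 s.
At the end, for the whole second after the job is handed in: The plunger is parked up in its notch; the carrier lies straight (within 3 mm and 0.04 rad) and level in the rails, at rest, and the ball holds it against the spring contacts, pressed in over 2 mm (all of step 1 and value of joint contacts above 0.002 m and x of carrier in the frame of dock above 0.004 m and y of carrier in the frame of dock between -0.003 and 0.003 m and angle between the x axis of carrier and the x axis of dock, either way round below 0.04 rad and angle between carrier's own z axis and vertical below 0.05 rad and linear speed of carrier below 0.01 m/s); the robot touches nothing.
It fails at once if the carrier is rammed: a finger or the arm presses it with over 40 N (contact force between any of the fingers, the arm and carrier above 40 N).
It fails at once if the carrier is tipped by over 0.2 rad (angle between carrier's own z axis and vertical above 0.2 rad).
It fails at once if a cup or the dropper bottle is shifted by over 20 mm or knocked over (distance of any of cup_red, dropper, cup_clear from where it was at the start of the episode above 0.02 m or angle between any of cup_red, dropper, cup_clear's own z axis and vertical above 0.3 rad).
It also fails if it takes over 54 s, if anything falls off the work surface, if the arm or the gripper's body presses on something with over 40 N, if the wrist force passes 120 N, or if a joint passes its speed limit or range.

### The arm

A 6-joint arm with a two-finger parallel gripper is mounted at the origin on a cart in front of the work surface, level with it; the furniture and walls round the work are solid. World frame = base frame: x ahead of the robot, y to its left, z up, the work surface at z = 0. Lengths are in mm, angles in rad, forces in N, time in s.
With the tool pointing down it reaches from about 350 to 975 mm from the base axis. Payload 7.1 kg.
Tool frame: the origin (TCP) lies midway between the tips of the shut fingers; the grasp point (between the pads) lies 19 mm behind it (ctrl.hold_point_z is the distance from the TCP to the grasp point, in mm); z points along the fingers, y is the direction in which the jaws open and shut (so a half turn about z gives the same grasp; the last joint's range is limited). The gripper opens to 88 mm and grips with 3 to 60 N. Pads are 20 mm wide; open, the fingers measure 115 mm over their backs; the gripper's body (75 mm by 178 mm) begins 61 mm behind the grasp point.
Start: joints at [1.1, 0.423, 1.63, -0, 1.089, -0.019], TCP at [272.833, 562.287, 222.675] pointing down, gripper open.
Joint ranges: [-3, 3], [-0.9, 2.11], [0.09, 2.58], [-1.31, 4.45], [0.11, 2.69], [-2.54, 2.54]. Speed limits (rad/s): [2.39, 2.39, 3.01, 3.14, 3.14, 3.14].

### API

Orientations are given as a rotation vector (axis times angle).
In Python, from workcell import ctrl, eyes gives the robot as it stands.
- The arm moves only by the tool move_arm, never from a script. Its argument "deltas" is a list of rows, each a list of 6 numbers: the shift along the tool's x, y, z in mm, then the turn, a rotation vector about the tool's x, y, z in rad. A call has 1 to 5 rows; each row shifts and turns the pose as measured when the row begins, along the tool's axes as they then stand; what a row does not reach is not made up. A row lasts 1/12 s, in which the tool goes at most 41.7 mm and 7.16 degrees, less where a joint would pass 70% of its speed; a pose out of reach is approached as far as the arm can. A call is refused whole if a number of a shift passes 41.7 or a number of a turn 0.125, either way. A call with a gripper value outside its range is refused whole. "hand" is the closure, from -1 (fully open) to 1 (shut), set as the call begins (left out, the last holds). The fingers move at their own pace and stop on an object; the grip force is fixed at half the most. Time passes only in rows, so rows that do not move let the fingers close. It gives the time, the measured TCP pose, the force and the opening at its end, in the units of the state.
- ctrl.get_obs(): the state, without advancing time (a new reading comes with each control period).
- eyes.get_image(name): name is "side" or "top"; returns a dict with "frame" (400x640x3 uint8, red, green, blue), "range_z" (400x640 float32, mm along the optical axis (not along the pixel's ray), 0 where there is no reading), "fx", "fy", "cx", "cy" (pixels), "cam_to_world" (4x4, takes a point from camera to world coordinates). Camera axes: x right, y down, z forward; pixel columns grow to the right and rows downward; lengths in mm; the calibration is good to about 2 mm. A picture is of the moment at which its call begins.
- ctrl.close_job(): hands the job in, once; it reports no verdict.
The state is a dict: "t": time; "qpos": joint angles; "qvel": joint speeds; "joint_torque": joint torques, N m; "ee_pos": TCP position; "orientation": TCP orientation; "ft_force": force on the tool from outside, world axes, zero at the start; "moment": the same for the moment, N m; "width": finger opening in mm.
Only numpy, scipy, OpenCV 4.12 (cv2) and the standard library are available. Lean on these libraries where they do the work, as an engineer would, in place of code of your own. Each camera call takes 0.05 s, during which the arm holds its last target.

## Working session

There is one attempt and no reset: what is moved stays moved. The work goes in short steps, Python scripts to look and compute and a tool call to move; the robot and the scene stay as the last step left them, time stands still between calls to the robot, and variables do not carry over. Pictures are saved under pics/ and viewed, and the job is handed in when it is done.

Besides the shell and the picture viewer there is one more tool, called after "Request:" as name(argument=value, ...), one argument or row to a line, values as JSON. move_arm: Moves the arm, as the interface text tells. Its arguments: {"type":"object","properties":{"deltas":{"type":"array"},"hand":{"type":"number"}},"required":["deltas"]}

```bash
mkdir -p pics; ls
cat > h.py <<'E'
import numpy as np,cv2
from workcell import ctrl,eyes
def shot(n,tag):
    d=eyes.get_image(n); np.savez(f'{tag}_{n}.npz',**d)
    cv2.imwrite(f'pics/{tag}_{n}.png',cv2.cvtColor(d['frame'],cv2.COLOR_RGB2BGR)); return d
def load(n,tag): return dict(np.load(f'{tag}_{n}.npz'))
def plane(d,u,v,z):
    T=d['cam_to_world']; r=T[:3,:3]@np.array([(u-d['cx'])/d['fx'],(v-d['cy'])/d['fy'],1.]); o=T[:3,3]
    return o+r*(z-o[2])/r[2]
def cloud(d):
    Z=d['range_z']; v,u=np.mgrid[:400,:640]
    P=np.stack([(u-d['cx'])/d['fx']*Z,(v-d['cy'])/d['fy']*Z,Z],-1)
    return P@d['cam_to_world'][:3,:3].T+d['cam_to_world'][:3,3]
def proj(d,p):
    T=d['cam_to_world'];q=T[:3,:3].T@(np.array(p,float)-T[:3,3]);return q[0]/q[2]*d['fx']+d['cx'],q[1]/q[2]*d['fy']+d['cy']
E
python3 - <<'E'
from h import *
for n in('side','top'):
    d=shot(n,'a'); print(n,d['fx'],d['cam_to_world'].round(3).tolist(),(d['range_z']>0).mean())
print(ctrl.get_obs(),ctrl.hold_point_z)
E
```

```text
pics
side 433.5241576601376 [[-0.987, -0.086, 0.137, 510.148], [-0.161, 0.448, -0.879, 603.03], [0.014, -0.89, -0.456, 446.333], [0.0, 0.0, 0.0, 1.0]] 0.977796875
top 386.2324450065579 [[0.026, -0.994, 0.102, 530.334], [-0.999, -0.024, 0.022, -153.128], [-0.02, -0.102, -0.995, 932.711], [0.0, 0.0, 0.0, 1.0]] 0.99621875
{'t': 0.1, 'qpos': array([ 1.10001705e+00,  4.23738106e-01,  1.63060217e+00, -2.87409219e-05,
        1.08858341e+00, -1.90108904e-02]), 'qvel': array([-0.00164841, -0.00183569, -0.0037556 ,  0.00119212, -0.00087057,
        0.00170582]), 'joint_torque': array([-1.02264665e-03, -5.45611238e+01, -2.74322855e+01,  6.44280855e-02,
        1.88664958e-02, -8.22924994e-05]), 'ee_pos': array([272.6149792 , 561.86379546, 222.00033602]), 'orientation': array([-7.03529466e-01, -3.06149867e+00,  2.03790724e-03]), 'ft_force': array([0.00093642, 0.16772191, 0.13655207]), 'moment': array([-0.00177557, -0.00796419,  0.03057666]), 'width': 87.77553790915721} 18.700000000000003
```

View pics/a_side.png

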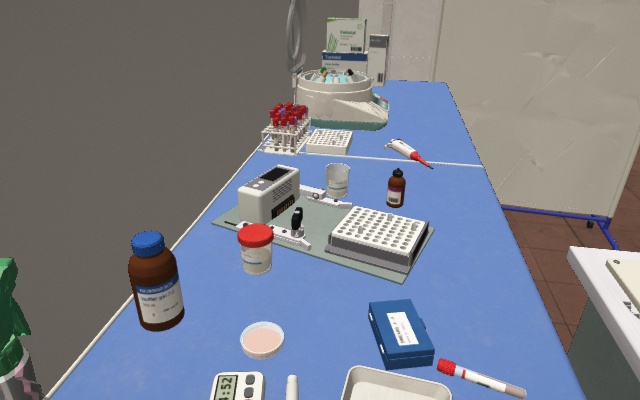

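View pics/a_top.png

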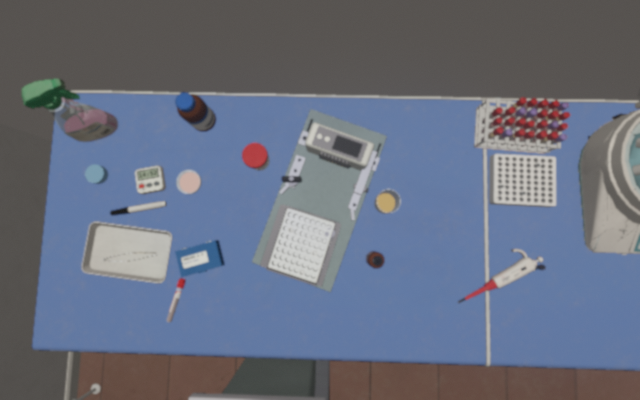

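The side view shows the reader with its black knob at about (297,218), the red-lidded cup at (256,248) and the carrier at (380,238). In the top view the carrier is at (302,244), the knob at (292,179) and the head at (342,143). I'll measure these next.

Run:
```python
from h import *
d=load('top','a'); f=d['frame']; 
c=cv2.resize(f[95:300,225:415],None,fx=3.9,fy=2.9*1.0,interpolation=cv2.INTER_CUBIC)
c=cv2.resize(f[100:295,225:415],None,fx=3,fy=3,interpolation=cv2.INTER_CUBIC)
cv2.imwrite('pics/crop_top.png',cv2.cvtColor(c,cv2.COLOR_RGB2BGR))
s=load('side','a')['frame'][150:280,205:445]
cv2.imwrite('pics/crop_side.png',cv2.cvtColor(cv2.resize(s,None,fx=3.3,fy=3.3,interpolation=cv2.INTER_CUBIC),cv2.COLOR_RGB2BGR))
hsv=cv2.cvtColor(f,cv2.COLOR_RGB2HSV)
for (u,v) in((270,230),(330,180),(300,300),(310,130)): print(u,v,f[v,u],hsv[v,u],d['range_z'][v,u],cloud(d)[v,u].round(0))
notblue=((hsv[...,1]<90)).astype(np.uint8)
notblue[:100]=0;notblue[300:]=0;notblue[:,:245]=0;notblue[:,395:]=0
cs,_=cv2.findContours(notblue,cv2.RETR_EXTERNAL,cv2.CHAIN_APPROX_NONE)
k=max(cs,key=cv2.contourArea);r=cv2.minAreaRect(k);print(r,cv2.contourArea(k))
b=cv2.boxPoints(r); P=[plane(d,u,v,8) for u,v in b];print(np.round(P,1))
print([np.linalg.norm(P[i]-P[(i+1)%4]) for i in range(4)])
```

```text
270 230 [131 140 140] [ 90  16 140] 923.53656 [541. -19.   8.]
330 180 [129 140 140] [ 90  20 140] 934.5095 [ 665. -160.    7.]
300 300 [100 123 164] [109 100 164] 914.277 [378. -95.  -1.]
310 130 [167 166 160] [ 26  11 167] 876.8169 [ 769. -111.   76.]
((320.7997131347656, 199.78158569335938), (94.06222534179688, 170.62391662597656), 18.771318435668945) 14234.0
[[ 456.4   28.2    8. ]
 [ 853.6  -90.5    8. ]
 [ 781.7 -310.     8. ]
 [ 392.1 -184.2    8. ]]
[np.float64(414.5978235250924), np.float64(231.07443947504092), np.float64(409.34751375906865), np.float64(221.95022395257487)]
```

```bash
sleep 1
```

```text
(no output)
```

View pics/crop_top.png

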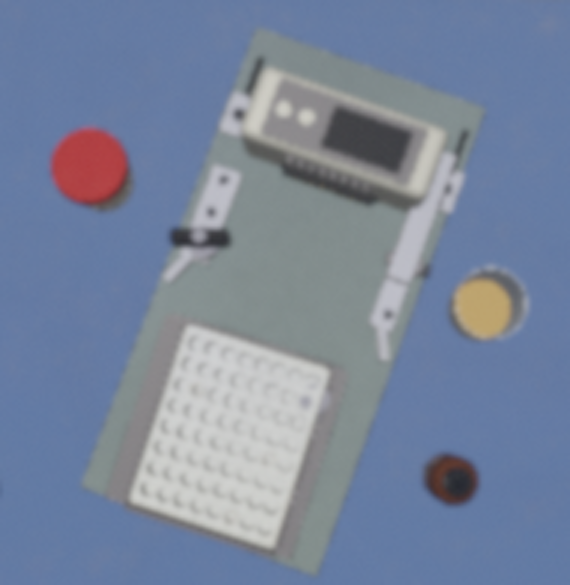

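View pics/crop_side.png

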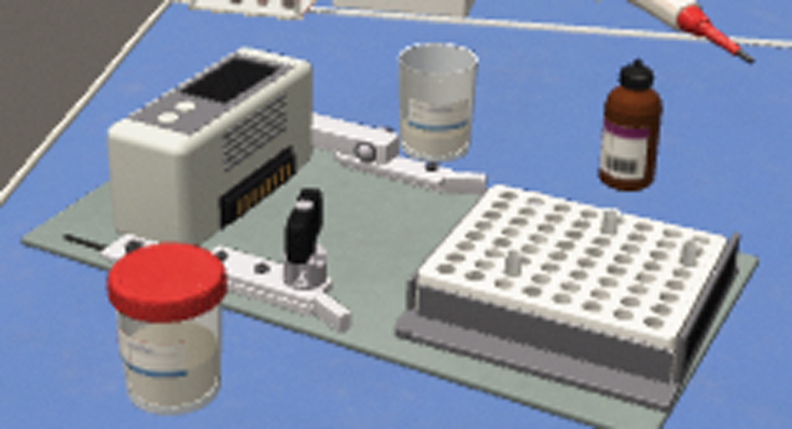

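Run:
```python
from h import *
from scipy.spatial import cKDTree
for n in('top','side'):
    d=load(n,'a'); C=cloud(d); f=d['frame']; hsv=cv2.cvtColor(f,cv2.COLOR_RGB2HSV)
    reg=(C[...,0]>380)&(C[...,0]<880)&(C[...,1]>-330)&(C[...,1]<60)
    print(n,'plate z med')
    pl=reg&(abs(C[...,2]-8)<5)&(hsv[...,1]<45)&(abs(hsv[...,0].astype(int)-88)<15)
    print(np.median(C[pl][:,2]),pl.sum())
    m=pl.astype(np.uint8)
    cs,_=cv2.findContours(cv2.morphologyEx(m,cv2.MORPH_CLOSE,np.ones((3,3))),cv2.RETR_EXTERNAL,cv2.CHAIN_APPROX_NONE)
    k=max(cs,key=cv2.contourArea)[:,0]
    P=np.array([plane(d,u,v,8)[:2] for u,v in k])
    # frame approx yaw
    def edge(a,b,P,tol):
        a,b=np.array(a,float),np.array(b,float)
        for _ in range(4):
            t=(b-a)/np.linalg.norm(b-a);nn=np.array([-t[1],t[0]])
            D=(P-a)@nn;s=(P-a)@t
            q=P[(abs(D)<tol)&(s>-20)&(s<np.linalg.norm(b-a)+20)]
            l=cv2.fitLine(q.astype(np.float32),cv2.DIST_HUBER,0,.01,.01).ravel()
            tt=l[:2]*np.sign(l[:2]@t); a=l[2:]+tt*((a-l[2:])@tt); b=l[2:]+tt*((b-l[2:])@tt);tol=max(3,tol*.7)
        return tt,l[2:],np.degrees(np.arctan2(tt[1],tt[0])),len(q)
    hull=cv2.convexHull(P.astype(np.float32))
    r=cv2.minAreaRect(hull);print(r);b=cv2.boxPoints(r);print(b.round(1))
    b=b[np.argsort(b@np.array([1,-.3]))]
    near=b[:2][np.argsort(-b[:2,1])]; far=b[2:][np.argsort(-b[2:,1])]
    for a_,b_ in((near[0],far[0]),(near[1],far[1]),(far[1],far[0]),(near[1],near[0])): print(edge(a_,b_,P,12))
```

```text
top plate z med
8.222337258143455 5830
((578.2180786132812, -121.3665771484375), (196.376953125, 304.5119323730469), 71.02781677246094)
[[ 402.3 -164.7]
 [ 690.3 -263.7]
 [ 754.1  -78. ]
 [ 466.2   21. ]]
(array([ 0.94400334, -0.32993582]), array([612.85645 , -31.066816], dtype=float32), np.float64(-19.26488043589127), 125)
(array([ 0.94713557, -0.32083365]), array([ 523.6888 , -204.91753], dtype=float32), np.float64(-18.71334802184561), 115)
(array([0.38819534, 0.9215771 ]), array([ 712.7395 , -151.72899], dtype=float32), np.float64(67.15774510622227), 49)
(array([0.32961577, 0.94411516]), array([428.21127, -94.54221], dtype=float32), np.float64(70.75454389056644), 31)
side plate z med
7.665396157359623 93
((690.5173950195312, 36.52288055419922), (15.023694038391113, 3.6616766452789307), 43.86384963989258)
[[683.8  32.6]
 [686.4  30. ]
 [697.2  40.4]
 [694.7  43. ]]
(array([0.67489749, 0.73791146]), array([691.2143  ,  37.270817], dtype=float32), np.float64(47.55380835922134), 16)
(array([0.67489749, 0.73791146]), array([691.2143  ,  37.270817], dtype=float32), np.float64(47.55380835922134), 16)
(array([-0.67489749, -0.73791146]), array([691.2143  ,  37.270817], dtype=float32), np.float64(-132.44619164077864), 16)
(array([0.67489749, 0.73791146]), array([691.2143  ,  37.270817], dtype=float32), np.float64(47.55380835922134), 16)
```

Run:
```python
from h import *
yaw=np.radians(-19.0)
ex=np.array([np.cos(yaw),np.sin(yaw)]);ey=np.array([-ex[1],ex[0]])
for n,box in(('top',(275,310,170,190)),('side',(285,310,200,240))):
    d=load(n,'a'); C=cloud(d); f=d['frame']; v=f.max(-1)
    u0,u1,v0,v1=box
    m=np.zeros(v.shape,bool); m[v0:v1,u0:u1]=True
    m&=(v<75)
    if n=='top':m&=(C[...,2]>45)
    vv,uu=np.nonzero(m); 
    print(n,m.sum(),C[m].mean(0).round(1),C[m].min(0).round(1),C[m].max(0).round(1), uu.min(),uu.max(),vv.min(),vv.max())
    r=cv2.minAreaRect(np.stack([uu,vv],1).astype(np.float32));print(r)
    if n=='top':
        z=68
        Q=np.array([plane(d,a,b,z)[:2] for a,b in zip(uu,vv)])
        r=cv2.minAreaRect(Q.astype(np.float32));print('z68',r, Q.mean(0),np.linalg.svd(Q-Q.mean(0))[2][0])
        knob=np.array(r[0])
d=load('top','a');C=cloud(d);f=d['frame'];hsv=cv2.cvtColor(f,cv2.COLOR_RGB2HSV)
# carrier white tray
reg=np.zeros(f.shape[:2],bool);reg[195:290,250:345]=True
m=reg&(C[...,2]>32)
print('tray z',np.percentile(C[m][:,2],[5,50,95]))
cs,_=cv2.findContours(m.astype(np.uint8),cv2.RETR_EXTERNAL,cv2.CHAIN_APPROX_NONE);k=max(cs,key=cv2.contourArea)[:,0]
zt=np.percentile(C[m][:,2],70)
Q=np.array([plane(d,a,b,zt)[:2] for a,b in k],np.float32);r=cv2.minAreaRect(Q);print('tray',zt,r)
m=reg&(C[...,2]>11.)
cs,_=cv2.findContours(m.astype(np.uint8),cv2.RETR_EXTERNAL,cv2.CHAIN_APPROX_NONE);k=max(cs,key=cv2.contourArea)[:,0]
Q=np.array([plane(d,a,b,13)[:2] for a,b in k],np.float32);r=cv2.minAreaRect(Q);print('flange',r,cv2.boxPoints(r))
print('knob dock-rel origin',knob-14*ex-76*ey)
D=load('side','a');print(D['cam_to_world'][:3,3])
```

```text
top 42 [656.6 -72.8  68. ] [652.5 -91.4  63.2] [661.1 -52.8  70.4] 283 300 177 181
((291.4974670410156, 179.03553771972656), (17.099292755126953, 3.2773642539978027), 4.085616588592529)
z68 ((656.7518920898438, -71.98556518554688), (38.83604431152344, 7.48760986328125), 87.18155670166016) [656.63013661 -72.76032159] [-0.03053521 -0.99953369]
side 224 [664.8 -84.5  53.3] [ 650.7 -201.8   17.6] [705.3 -44.1  70.6] 285 302 200 231
((293.5, 215.5), (31.0, 17.0), 90.0)
tray z [33.65187088 37.94593906 42.15317386]
tray 38.959823545721676 ((507.5892333984375, -97.986328125), (125.87448120117188, 154.6448974609375), 73.1909408569336)
flange ((509.4387512207031, -93.25080871582031), (162.13427734375, 161.49032592773438), 73.49015045166016) [[ 408.985    -148.02945 ]
 [ 563.8172   -193.92178 ]
 [ 609.8925    -38.472168]
 [ 455.0603      7.420166]]
knob dock-rel origin [ 618.77145229 -139.28702277]
[510.14817947 603.02955088 446.33316893]
```

Run:
```python
from h import *
d=load('side','a');C=cloud(d);f=d['frame']
for v in range(202,238,3): print(v,[(u,int(f[v,u].max()),*C[v,u].round(0).astype(int)) for u in range(288,306,3)])
t=load('top','a')
print('top knob edges'); 
for v in range(175,184): print(v,[int(x) for x in t['frame'][v,278:306].max(-1)])
for y in(-50,-72,-95): print(proj(d,(656.7,y,68)),proj(d,(656.7,y,42)))
```

```text
202 [(288, 47, np.int64(699), np.int64(-174), np.int64(31)), (291, 22, np.int64(696), np.int64(-188), np.int64(25)), (294, 59, np.int64(692), np.int64(-202), np.int64(18)), (297, 170, np.int64(689), np.int64(-218), np.int64(10)), (300, 167, np.int64(683), np.int64(-218), np.int64(10)), (303, 165, np.int64(677), np.int64(-221), np.int64(9))]
205 [(288, 87, np.int64(700), np.int64(-177), np.int64(23)), (291, 83, np.int64(699), np.int64(-201), np.int64(10)), (294, 163, np.int64(693), np.int64(-205), np.int64(9)), (297, 163, np.int64(687), np.int64(-205), np.int64(9)), (300, 163, np.int64(680), np.int64(-206), np.int64(10)), (303, 168, np.int64(674), np.int64(-206), np.int64(10))]
208 [(288, 155, np.int64(702), np.int64(-187), np.int64(10)), (291, 160, np.int64(696), np.int64(-190), np.int64(9)), (294, 165, np.int64(690), np.int64(-192), np.int64(9)), (297, 29, np.int64(660), np.int64(-84), np.int64(69)), (300, 28, np.int64(655), np.int64(-85), np.int64(69)), (303, 161, np.int64(510), np.int64(603), np.int64(446))]
211 [(288, 159, np.int64(699), np.int64(-173), np.int64(11)), (291, 158, 
[... 3906 characters left out ...]
, 102, 127, 140, 143, 144]
182 [163, 162, 160, 152, 135, 117, 114, 127, 140, 141, 134, 126, 123, 120, 118, 120, 121, 120, 113, 105, 99, 100, 108, 123, 136, 142, 143, 144]
183 [163, 163, 159, 152, 143, 140, 147, 163, 178, 179, 172, 160, 156, 154, 151, 154, 154, 148, 139, 130, 126, 129, 133, 138, 143, 145, 144, 144]
(np.float64(294.9579200560388), np.float64(217.41109122316703)) (np.float64(295.1422448451342), np.float64(230.02089584734227))
(np.float64(297.53344817438193), np.float64(211.53676793211008)) (np.float64(297.67503907374817), np.float64(223.9281464557136))
(np.float64(300.0939099180042), np.float64(205.69680837224445)) (np.float64(300.1948997926363), np.float64(217.86650919811586))
```

```bash
cat >> h.py <<'E'
from scipy.spatial.transform import Rotation as Ro
def down(yaw_y):  # tool down, y axis at world yaw (deg)
    a=np.radians(yaw_y); y=np.array([np.cos(a),np.sin(a),0]); z=np.array([0,0,-1.]); x=np.cross(y,z)
    return Ro.from_matrix(np.stack([x,y,z],1))
def go(p,yaw):
    o=ctrl.get_obs(); R=Ro.from_rotvec(o['orientation']); T=down(yaw)
    m=R.as_matrix()
    print('t',round(o['t'],2),'pos',o['ee_pos'].round(1),'yyaw',np.degrees(np.arctan2(m[1,1],m[0,1])).round(1),'w',round(o['width'],1),'F',o['ft_force'].round(1),'M',o['moment'].round(2),'tilt z',m[:,2].round(3))
    print('delta tool',(m.T@(np.array(p)-o['ee_pos'])).round(1),'rot',(R.inv()*T).as_rotvec().round(3))
E
python3 -c "
from h import *
go((656.5,-71.5,110),0.5)
t=load('top','a')
for n,u,v,z in(('red',255,155,72),('clear',388,202,68),('dropper',375,260,88)): print(n,plane(t,u,v,z).round())
C=cloud(t); m=(C[...,2]>55)&(C[...,0]>680)&(C[...,0]<900)&(C[...,1]<-60)&(C[...,1]>-300)
m[:, :300]=False; m[:,375:]=False
q=C[m]; print('head z',np.percentile(q[:,2],[5,50,95])); k=q[:,:2]-np.array([618.8,-139.3]);y=np.radians(-19);print(np.percentile(k@[np.cos(y),np.sin(y)],[1,5,95,99]),np.percentile(k@[-np.sin(y),np.cos(y)],[1,5,95,99]))
"
```

```text
t 0.1 pos [272.6 561.9 222. ] yyaw 64.1 w 87.8 F [0.  0.2 0.1] M [-0.   -0.01  0.03] tilt z [-0.001 -0.001 -1.   ]
delta tool [-621.9 -402.1  112.5] rot [-1.00e-03  1.00e-03  1.11e+00]
red [709.  13.  72.]
clear [ 610. -290.   68.]
dropper [ 482. -260.   88.]
head z [ 75.58410169 214.23519896 377.13548622]
[ 95.97402341 104.66931006 275.7685945  281.00052264] [-65.45055996 -38.06348088 117.52973697 127.98470636]
```

Request:
move_arm(
  deltas=[
    [-34, -22, 0, 0, 0, 0],
    [-34, -22, 0, 0, 0, 0],
    [-34, -22, 0, 0, 0, 0],
    [-34, -22, 0, 0, 0, 0],
    [-34, -22, 0, 0, 0, 0],
  ],
  hand=0.1,
)

```text
t: 0.52
ee_pos: [376.5, 389.1, 219.7]
orientation: [-0.685, -3.064, 0.001]
ft_force: [0.8, 0.4, 0.2]
width: 58.1
```

Request:
move_arm(
  deltas=[
    [-34, -22, 0, 0, 0, 0],
    [-34, -22, 0, 0, 0, 0],
    [-34, -22, 0, 0, 0, 0],
    [-34, -22, 0, 0, 0, 0],
    [-34, -22, 0, 0, 0, 0],
  ],
)

```text
t: 0.93
ee_pos: [484.0, 210.2, 218.5]
orientation: [-0.682, -3.063, 0.004]
ft_force: [0.8, 1.0, 0.1]
width: 39.7
```

Request:
move_arm(
  deltas=[
    [-34, -22, 0, 0, 0, 0],
    [-34, -22, 0, 0, 0, 0],
    [-34, -22, 0, 0, 0, 0],
    [-34, -22, 0, 0, 0, 0],
    [-34, -22, 0, 0, 0, 0],
  ],
)

```text
t: 1.35
ee_pos: [591.5, 31.7, 217.4]
orientation: [-0.683, -3.061, 0.005]
ft_force: [0.6, 1.2, -0.7]
width: 39.5
```

```bash
python3 -c "
from h import *
go((656.5,-71.5,110),0.5)"
```

```text
t 1.35 pos [591.5  31.7 217.4] yyaw 64.9 w 39.5 F [ 0.6  1.2 -0.7] M [ 0.03 -0.03  0.03] tilt z [-0.006 -0.002 -1.   ]
delta tool [-103.2  -65.4  107.1] rot [-0.006 -0.002  1.123]
```

Request:
move_arm(
  deltas=[
    [-32, -20, 0, 0, 0, 0],
    [-32, -20, 0, 0, 0, 0],
    [-32, -20, 0, 0, 0, 0],
    [0, 0, 10, 0, 0, 0.12],
    [0, 0, 10, 0, 0, 0.12],
  ],
)

```text
t: 1.77
ee_pos: [658.9, -77.8, 196.7]
orientation: [-1.062, -2.955, 0.007]
ft_force: [-0.2, 0.2, -0.8]
width: 39.4
```

Request:
move_arm(
  deltas=[
    [0, 0, 10, 0, 0, 0.12],
    [0, 0, 10, 0, 0, 0.12],
    [0, 0, 10, 0, 0, 0.12],
    [0, 0, 10, 0, 0, 0.12],
    [0, 0, 10, 0, 0, 0.12],
  ],
)

```text
t: 2.18
ee_pos: [658.2, -81.0, 142.0]
orientation: [-1.917, -2.486, 0.009]
ft_force: [-0.1, -0.5, -0.1]
width: 39.4
```

```bash
python3 -c "
from h import *
go((656.5,-71.5,110),0.5)"
```

```text
t 2.18 pos [658.2 -81.  142. ] yyaw 14.7 w 39.4 F [-0.1 -0.5 -0.1] M [-0.05  0.12 -0.01] tilt z [-0.006 -0.003 -1.   ]
delta tool [ 9.7  1.  32. ] rot [-0.006  0.002  0.249]
```

Request:
move_arm(
  deltas=[
    [0, 0, 5, -0.006, 0.002, 0.12],
    [0, 0, 5, 0, 0, 0.12],
    [9, 2, 10, 0, 0, 0],
    [0, 0, 0, 0, 0, 0],
  ],
)

```text
t: 2.52
ee_pos: [657.3, -71.4, 116.2]
orientation: [-2.212, -2.223, 0.007]
ft_force: [-0.6, -0.4, -1.5]
width: 39.8
```

```bash
python3 -c "
from h import *
go((656.5,-71.5,44),0.5)
shot('side','b');s=load('side','b')['frame'][120:280,205:405]
cv2.imwrite('pics/b_crop.png',cv2.cvtColor(cv2.resize(s,None,fx=3.7,fy=3.7,interpolation=cv2.INTER_CUBIC),cv2.COLOR_RGB2BGR))"
```

```text
t 2.52 pos [657.3 -71.4 116.2] yyaw 0.3 w 39.8 F [-0.6 -0.4 -1.5] M [-0.07  0.09 -0.02] tilt z [-0.007  0.001 -1.   ]
delta tool [-0.2 -0.2 72.2] rot [-0.007 -0.001 -0.004]
```

View pics/b_crop.png

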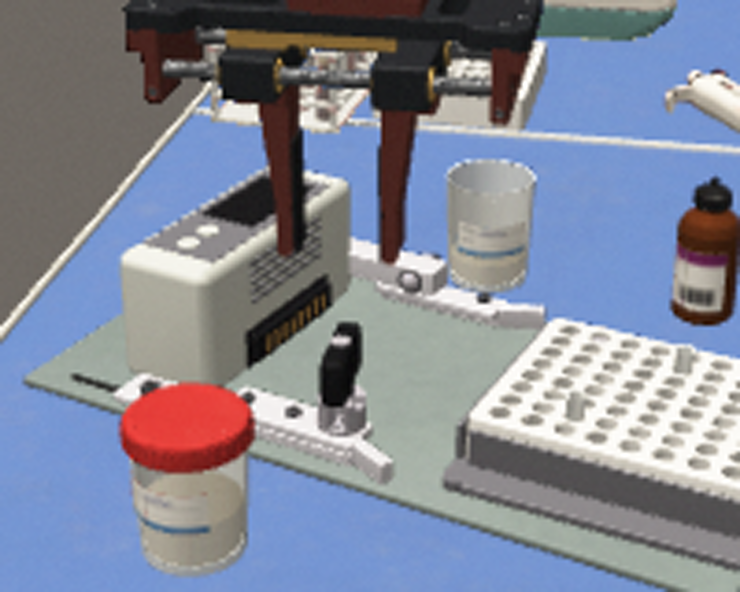

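The fingers, at crop (285,250) and (390,255), straddle the line above the knob at (340,365). I'll descend.

Request:
move_arm(
  deltas=[
    [0, 0, 25, -0.007, 0, 0],
    [0, 0, 25, 0, 0, 0],
    [0, 0, 15, 0, 0, 0],
    [0, 0, 5, 0, 0, 0],
    [0, 0, 0, 0, 0, 0],
  ],
)

```text
t: 2.98
ee_pos: [660.6, -71.1, 47.4]
orientation: [2.192, 2.243, 0.007]
ft_force: [1.3, 0.2, 0.4]
width: 39.5
```

```bash
python3 -c "
from h import *
go((656.5,-71.5,44),0.5)
shot('side','c');s=load('side','c')['frame'][140:260,225:345]
cv2.imwrite('pics/c_crop.png',cv2.cvtColor(cv2.resize(s,None,fx=5,fy=5,interpolation=cv2.INTER_CUBIC),cv2.COLOR_RGB2BGR))"
```

```text
t 2.98 pos [660.6 -71.1  47.4] yyaw 1.3 w 39.5 F [1.3 0.2 0.4] M [-0.09  0.09 -0.04] tilt z [ 0.006 -0.    -1.   ]
delta tool [-0.3 -4.2  3.3] rot [0.006 0.001 0.014]
```

View pics/c_crop.png

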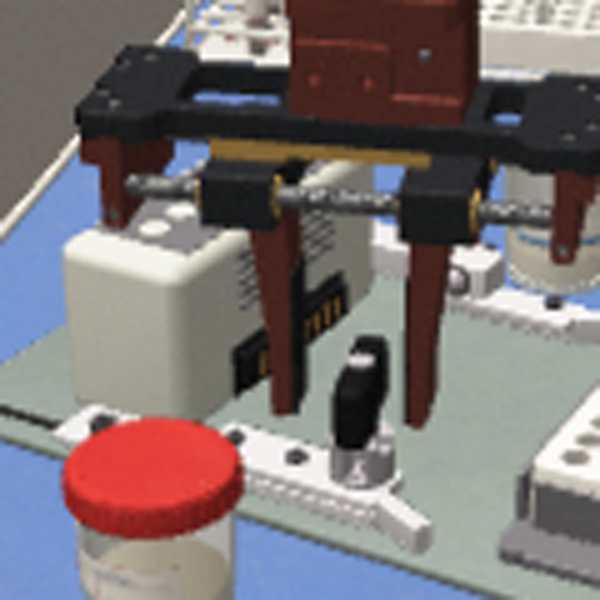

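The knob sits between the fingertips, with the wing slightly to the right of centre. I'll correct by 4 mm and close.

Request:
move_arm(
  deltas=[
    [0, -4, 3, 0.006, 0, 0.014],
    [0, 0, 0, 0, 0, 0],
  ],
)

```text
t: 3.2
ee_pos: [657.7, -71.3, 46.5]
orientation: [2.209, 2.23, 0.002]
ft_force: [-0.9, 0.1, 0.4]
width: 39.9
```

Request:
move_arm(
  deltas=[
    [0, 0, 0, 0, 0, 0],
    [0, 0, 0, 0, 0, 0],
    [0, 0, 0, 0, 0, 0],
    [0, 0, 0, 0, 0, 0],
    [0, 0, 0, 0, 0, 0],
  ],
  hand=1,
)

```text
t: 3.62
ee_pos: [658.3, -71.6, 49.9]
orientation: [2.207, 2.23, 0.004]
ft_force: [-2.2, 0.2, -1.0]
width: 12.9
```

```bash
python3 -c "
from h import *
go((656.5,-71.5,44),0.5)"
```

```text
t 3.62 pos [658.3 -71.6  49.9] yyaw 0.6 w 12.9 F [-2.2  0.2 -1. ] M [-0.13  0.55  0.02] tilt z [ 0.005 -0.001 -1.   ]
delta tool [ 0.2 -1.8  5.9] rot [0.005 0.002 0.001]
```

Request:
move_arm(
  deltas=[
    [0, 0, -6, 0, 0, 0],
    [0, 0, -6, 0, 0, 0],
    [0, 0, -4, 0, 0, 0],
    [0, 0, 0, 0, 0, 0],
  ],
)

```text
t: 3.95
ee_pos: [657.8, -71.6, 65.5]
orientation: [2.207, 2.23, 0.003]
ft_force: [2.2, -0.7, -8.3]
width: 13.0
```

```bash
python3 -c "
from h import *
go((656.5,-71.5,66),0.5)
shot('side','d');s=load('side','d')['frame'][140:260,225:345]
cv2.imwrite('pics/d_crop.png',cv2.cvtColor(cv2.resize(s,None,fx=5,fy=5,interpolation=cv2.INTER_CUBIC),cv2.COLOR_RGB2BGR))"
```

```text
t 3.95 pos [657.8 -71.6  65.5] yyaw 0.6 w 13.0 F [ 2.2 -0.7 -8.3] M [-0.16 -0.27  0.  ] tilt z [ 0.004 -0.001 -1.   ]
delta tool [ 0.1 -1.3 -0.5] rot [0.004 0.001 0.001]
```

View pics/d_crop.png

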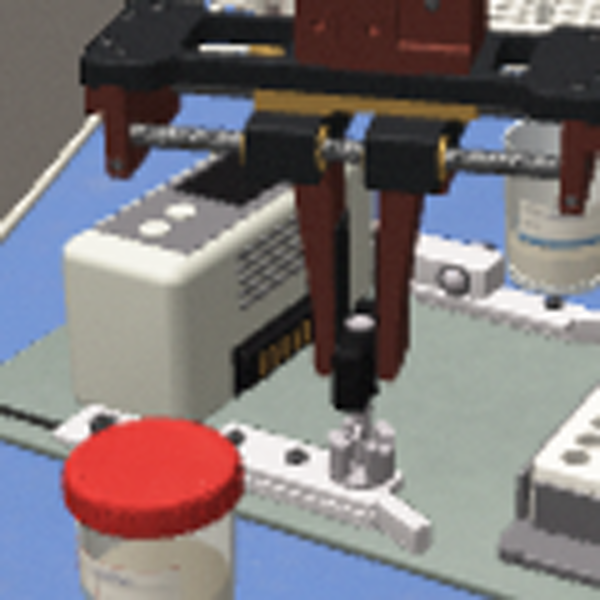

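The knob is lifted by about 16 mm and the spring pulls at about 8 N. Next I turn it counter-clockwise.

Request:
move_arm(
  deltas=[
    [0, 0, -1, 0, 0, -0.1],
    [0, 0, 0, 0, 0, -0.12],
    [0, 0, 0, 0, 0, -0.12],
  ],
)

```text
t: 4.25
ee_pos: [658.6, -71.4, 65.7]
orientation: [1.785, 2.578, 0.004]
ft_force: [3.1, 0.6, -8.1]
width: 13.0
```

```bash
python3 -c "
from h import *
go((657.8,-71.6,66),70.4)"
```

```text
t 4.25 pos [658.6 -71.4  65.7] yyaw 20.6 w 13.0 F [ 3.1  0.6 -8.1] M [ 0.02 -0.55  0.02] tilt z [ 0.006 -0.001 -1.   ]
delta tool [ 0.1 -0.8 -0.3] rot [ 0.004  0.005 -0.869]
```

Request:
move_arm(
  deltas=[
    [0, -1, 0, 0, 0, -0.12],
    [0, 0, 0, 0, 0, -0.12],
    [0, 0, 0, 0, 0, -0.12],
    [0, 0, 0, 0, 0, -0.12],
  ],
)

```text
t: 4.58
ee_pos: [659.5, -70.7, 64.8]
orientation: [1.09, 2.937, 0.006]
ft_force: [2.4, 1.1, -7.7]
width: 12.8
```

```bash
python3 -c "
from h import *
go((657.8,-71.6,66),70.4)"
```

```text
t 4.58 pos [659.5 -70.7  64.8] yyaw 49.3 w 12.8 F [ 2.4  1.1 -7.7] M [ 0.08 -0.42  0.03] tilt z [ 0.01  0.   -1.  ]
delta tool [ 0.7 -1.8 -1.2] rot [ 0.005  0.008 -0.369]
```

Request:
move_arm(
  deltas=[
    [0, -1, -1, 0.005, 0.005, -0.12],
    [0, -1, -1, 0, 0, -0.12],
    [0, 0, 0, 0, 0, -0.12],
    [0, 0, 0, 0, 0, 0],
  ],
)

```text
t: 4.92
ee_pos: [660.0, -69.8, 65.7]
orientation: [0.517, 3.093, 0.005]
ft_force: [2.0, -1.9, -7.8]
width: 12.8
```

```bash
python3 -c "
from h import *
go((657.8,-71.6,60),70.8)"
```

```text
t 4.92 pos [660.  -69.8  65.7] yyaw 71.0 w 12.8 F [ 2.  -1.9 -7.8] M [-0.42 -0.29  0.  ] tilt z [ 0.006  0.002 -1.   ]
delta tool [ 1.6 -2.4  5.7] rot [0.004 0.005 0.004]
```

Request:
move_arm(
  deltas=[
    [1, -1, 3, 0, 0, 0],
    [0, 0, 2, 0, 0, 0],
    [0, 0, 1, 0, 0, 0],
  ],
)

```text
t: 5.17
ee_pos: [660.1, -70.0, 59.6]
orientation: [0.532, 3.088, 0.007]
ft_force: [-0.1, 0.2, 4.4]
width: 12.8
```

```bash
python3 -c "
from h import *
go((657.8,-71.6,60),70.8)"
```

```text
t 5.17 pos [660.1 -70.   59.6] yyaw 70.5 w 12.8 F [-0.1  0.2  4.4] M [ 0.03  0.22 -0.  ] tilt z [ 0.009  0.003 -1.   ]
delta tool [ 1.6 -2.3 -0.4] rot [ 0.006  0.008 -0.006]
```

Force reversed to +4.4 N, so the knob rests in its notch. I'll release it.

Request:
move_arm(
  deltas=[
    [0, 0, 0, 0, 0, 0],
    [0, 0, 0, 0, 0, 0],
    [0, 0, 0, 0, 0, 0],
    [0, 0, 0, 0, 0, 0],
  ],
  hand=0.1,
)

```text
t: 5.5
ee_pos: [660.3, -70.6, 61.4]
orientation: [0.54, 3.086, 0.006]
ft_force: [-0.5, -0.3, 0.5]
width: 36.1
```

Request:
move_arm(
  deltas=[
    [0, 0, -10, 0, 0, 0],
    [0, 0, -30, 0, 0, 0],
    [0, 0, -30, 0, 0, 0],
    [0, 0, -30, 0, 0, 0],
    [0, 0, 0, 0, 0, 0],
  ],
)

```text
t: 5.92
ee_pos: [658.0, -71.1, 166.7]
orientation: [0.544, 3.089, 0.006]
ft_force: [1.3, -0.7, 0.4]
width: 39.5
```

```bash
python3 -c "
from h import *
go((657.8,-71.6,60),70.8)
shot('top','e');s=load('top','e')['frame'][100:295,225:415]
cv2.imwrite('pics/e_top_crop.png',cv2.cvtColor(cv2.resize(s,None,fx=3,fy=3,interpolation=cv2.INTER_CUBIC),cv2.COLOR_RGB2BGR))
shot('side','e');s=load('side','e')['frame'][150:280,205:445]
cv2.imwrite('pics/e_crop.png',cv2.cvtColor(cv2.resize(s,None,fx=3.3,fy=3.3,interpolation=cv2.INTER_CUBIC),cv2.COLOR_RGB2BGR))"
```

```text
t 5.92 pos [658.  -71.1 166.7] yyaw 70.0 w 39.5 F [ 1.3 -0.7  0.4] M [-0.06 -0.07 -0.01] tilt z [ 0.006  0.003 -1.   ]
delta tool [  0.5  -1.  106.7] rot [ 0.005  0.004 -0.013]
```

View pics/e_crop.png

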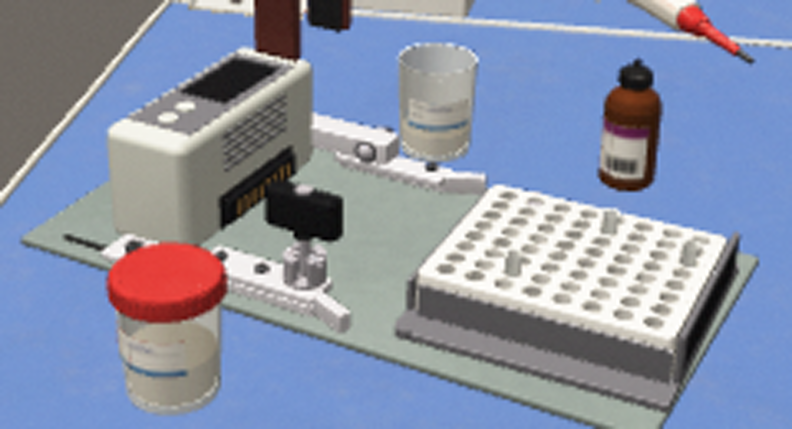

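View pics/e_top_crop.png

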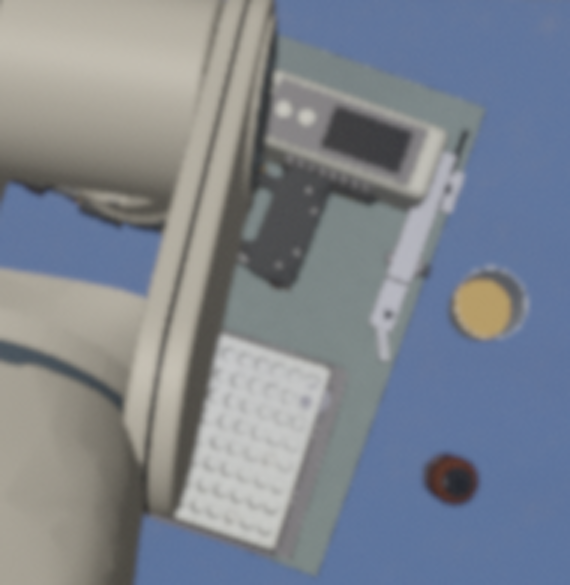

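The picture shows the knob raised and lying along the rails (side crop 305,210), and the cups are unchanged. Next I go behind the carrier with the fingers spread.

```bash
python3 -c "
from h import *
go((410,-67,120),71)
s=load('side','e');C=cloud(s)
# rear plate of carrier in side view: dark pixels near crop(735,250)
f=s['frame'];m=(C[...,2]>12)&(C[...,0]<470)&(C[...,0]>380)&(C[...,1]>-200)&(C[...,1]<40);q=C[m];print(q.min(0),q.max(0),len(q))
b=q[q[:,0]<q[:,0].min()+12];print(b.round(0)[:12])
"
```

```text
t 6.02 pos [655.5 -70.8 162. ] yyaw 70.0 w 39.8 F [-0.2 -0.1 -0.2] M [ 0.02  0.02 -0.01] tilt z [-0.     0.004 -1.   ]
delta tool [232.  -80.4  42.1] rot [ 0.003 -0.001 -0.017]
[ 414.21945062 -141.91720086   12.00644764] [469.99113228   3.80186438  51.38759572] 1100
[[ 420. -132.   42.]
 [ 419. -127.   44.]
 [ 421. -126.   43.]
 [ 419. -125.   44.]
 [ 426. -125.   40.]
 [ 423. -119.   44.]
 [ 421. -123.   42.]
 [ 419. -124.   42.]
 [ 426. -126.   38.]
 [ 423. -128.   37.]
 [ 423. -116.   44.]
 [ 421. -117.   43.]]
```

Request:
move_arm(
  deltas=[
    [38, -13, 0, 0, 0, 0],
    [38, -13, 0, 0, 0, 0],
    [38, -13, 0, 0, 0, 0],
    [38, -13, 0, 0, 0, 0],
    [38, -13, 0, 0, 0, 0],
  ],
  hand=-1,
)

```text
t: 6.43
ee_pos: [452.5, -66.5, 156.7]
orientation: [-0.543, -3.092, -0.006]
ft_force: [-0.6, -0.8, 0.6]
width: 69.2
```

Request:
move_arm(
  deltas=[
    [36, -12, 0, 0, 0, -0.017],
    [10, 0, 0, 0, 0, 0],
    [0, 0, 0, 0, 0, 0],
  ],
)

```text
t: 6.68
ee_pos: [390.1, -60.5, 152.9]
orientation: [-0.515, -3.082, -0.006]
ft_force: [0.1, 0.0, 0.2]
width: 87.2
```

```bash
python3 -c "
from h import *
go((408,-66,20),71)"
```

```text
t 6.68 pos [390.1 -60.5 152.9] yyaw 71.0 w 87.2 F [0.1 0.  0.2] M [-0.01 -0.02 -0.02] tilt z [-0.016  0.006 -1.   ]
delta tool [-20.9   0.5 132.6] rot [ 0.001 -0.017  0.   ]
```

Request:
move_arm(
  deltas=[
    [-5, 0, 35, 0, -0.017, 0],
    [0, 0, 35, 0, 0, 0],
    [0, 0, 35, 0, 0, 0],
    [0, 0, 20, 0, 0, 0],
    [0, 0, 0, 0, 0, 0],
  ],
)

```text
t: 7.1
ee_pos: [400.1, -62.9, 24.0]
orientation: [0.517, 3.088, 0.001]
ft_force: [-0.3, 0.0, 1.0]
width: 87.6
```

```bash
python3 -c "
from h import *
go((408,-66,20),71)
shot('side','f');s=load('side','f')['frame'][150:300,285:485]
cv2.imwrite('pics/f_crop.png',cv2.cvtColor(cv2.resize(s,None,fx=3.8,fy=3.8,interpolation=cv2.INTER_CUBIC),cv2.COLOR_RGB2BGR))"
```

```text
t 7.1 pos [400.1 -62.9  24. ] yyaw 71.0 w 87.6 F [-0.3  0.   1. ] M [ 0.    0.03 -0.03] tilt z [ 0.01  -0.001 -1.   ]
delta tool [-8.4 -0.4  4.1] rot [0.002 0.01  0.   ]
```

View pics/f_crop.png

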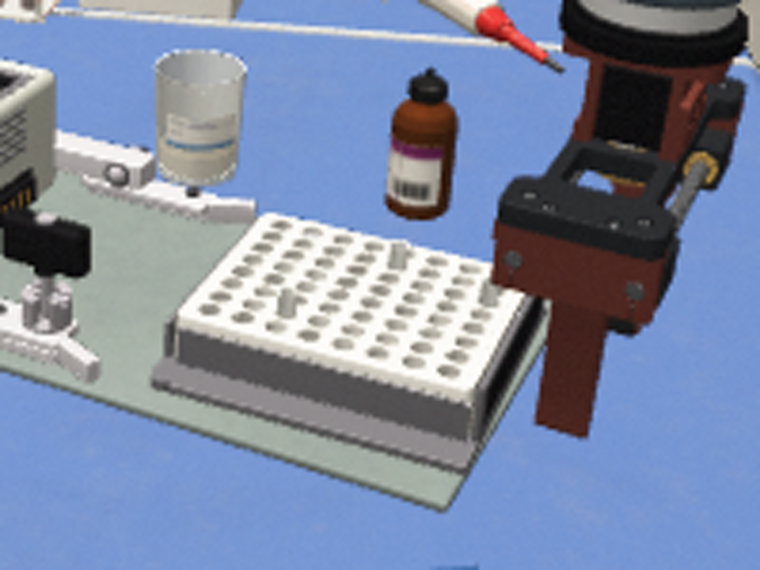

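Request:
move_arm(
  deltas=[
    [-5, 1, 5, 0, 0.01, 0],
    [-5, 0, 1, 0, 0, 0],
    [-4, 0, 0, 0, 0, 0],
    [-3, 0, 0, 0, 0, 0],
  ],
)

```text
t: 7.48
ee_pos: [421.1, -68.3, 20.8]
orientation: [0.517, 3.096, 0.004]
ft_force: [-3.3, 2.1, -0.0]
width: 87.7
```

```bash
python3 -c "
from h import *
go((415,-66,19),71)"
```

```text
t 7.48 pos [421.1 -68.3  20.8] yyaw 71.0 w 87.7 F [-3.3  2.1 -0. ] M [0.28 0.56 0.16] tilt z [ 0.003  0.002 -1.   ]
delta tool [6.5 0.1 1.8] rot [0.003 0.002 0.   ]
```

Request:
move_arm(
  deltas=[
    [-3, 0, 1, 0, 0, 0],
    [-3, 0, 0, 0, 0, 0],
    [-3, 0, 0, 0, 0, 0],
    [0, 0, 0, 0, 0, 0],
  ],
)

```text
t: 7.82
ee_pos: [433.1, -72.1, 22.4]
orientation: [0.517, 3.091, 0.003]
ft_force: [0.3, -0.6, 0.5]
width: 87.6
```

```bash
python3 -c "
from h import *
go((415,-66,19),71)
for n in('side','top'): shot(n,'g')
s=load('side','g')['frame'][150:280,225:465]
cv2.imwrite('pics/g_crop.png',cv2.cvtColor(cv2.resize(s,None,fx=3.3,fy=3.3,interpolation=cv2.INTER_CUBIC),cv2.COLOR_RGB2BGR))
s=load('top','g')['frame'][100:295,225:415]
cv2.imwrite('pics/g_crop_top.png',cv2.cvtColor(cv2.resize(s,None,fx=3,fy=3,interpolation=cv2.INTER_CUBIC),cv2.COLOR_RGB2BGR))
"
```

```text
t 7.82 pos [433.1 -72.1  22.4] yyaw 71.0 w 87.6 F [ 0.3 -0.6  0.5] M [0.   0.06 0.04] tilt z [ 0.008  0.001 -1.   ]
delta tool [19.1 -0.1  3.3] rot [0.003 0.007 0.   ]
```

View pics/g_crop.png

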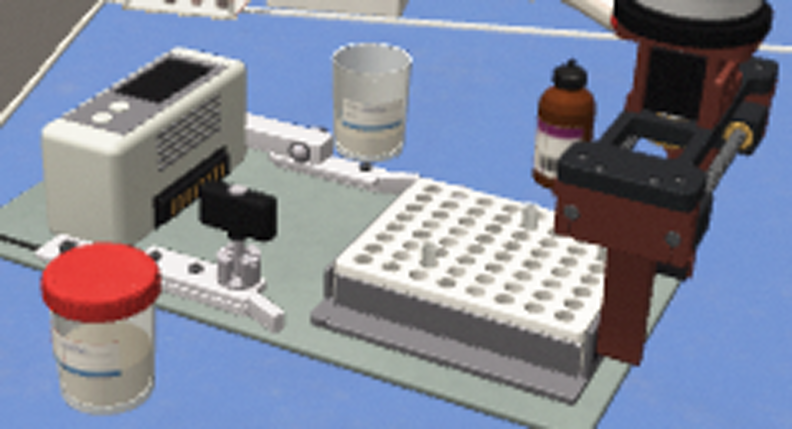

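View pics/g_crop_top.png

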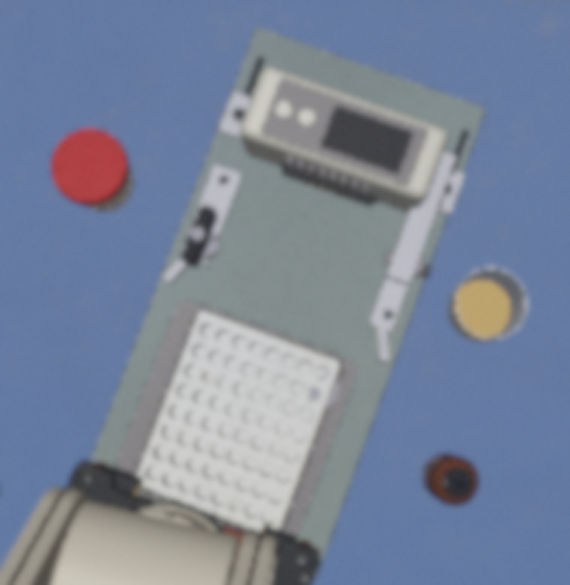

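Run:
```python
from h import *
d=load('top','g');f=d['frame'].astype(int)
O=np.array([620,-139.]);y=np.radians(-19);ex=np.array([np.cos(y),np.sin(y)]);ey=np.array([-ex[1],ex[0]])
# G-R map: plate ~ +9
# sample along dock y lines at z=13 for several dock x
fl=d['frame'].astype(np.float32)
for X in(-60,-80,-100,-120,-140):
    ys=np.arange(-105,106,1.0)
    px=np.array([proj(d,(*(O+X*ex+Y*ey),13)) for Y in ys],np.float32)
    s=cv2.remap(fl,px[:,:1],px[:,1:],cv2.INTER_LINEAR)[:,0]
    g=s[:,1]-s[:,0]
    # crossing of half (plate 10, flange ~?)
    L=[(int(Y),int(a)) for Y,a in zip(ys,g) if 66<=Y<=100 and Y%2==0]; Rr=[(int(Y),int(a)) for Y,a in zip(ys,g) if -96<=Y<=-62 and Y%2==0]
    print(X,'L',L,'\n   R',Rr)
```

```text
-60 L [(66, 0), (68, -1), (70, -2), (72, -2), (74, -2), (76, -2), (78, -1), (80, 0), (82, 4), (84, 8), (86, 10), (88, 11), (90, 11), (92, 11), (94, 11), (96, 10), (98, 10), (100, 11)] 
   R [(-96, 14), (-94, 11), (-92, 11), (-90, 11), (-88, 11), (-86, 11), (-84, 11), (-82, 11), (-80, 11), (-78, 11), (-76, 11), (-74, 8), (-72, 4), (-70, 0), (-68, -1), (-66, -1), (-64, -1), (-62, 0)]
-80 L [(66, 0), (68, -1), (70, -2), (72, -2), (74, -2), (76, -2), (78, -1), (80, 0), (82, 5), (84, 7), (86, 9), (88, 10), (90, 11), (92, 11), (94, 11), (96, 11), (98, 11), (100, 11)] 
   R [(-96, 13), (-94, 12), (-92, 11), (-90, 11), (-88, 11), (-86, 11), (-84, 11), (-82, 11), (-80, 10), (-78, 10), (-76, 9), (-74, 8), (-72, 4), (-70, 0), (-68, -1), (-66, -2), (-64, -2), (-62, -2)]
-100 L [(66, -2), (68, -2), (70, -2), (72, -2), (74, -2), (76, -2), (78, -1), (80, 0), (82, 4), (84, 8), (86, 10), (88, 11), (90, 10), (92, 10), (94, 11), (96, 11), (98, 12), (100, 12)] 
   R [(-96, 15), (-94, 12), (-92, 10), (-90, 10), (-88, 10), (-86, 11), (-84, 11), (-82, 11), (-80, 11), (-78, 11), (-76, 10), (-74, 8), (-72, 5), (-70, 0), (-68, -1), (-66, -2), (-64, -2), (-62, -2)]
-120 L [(66, -1), (68, -2), (70, -2), (72, -2), (74, -2), (76, -2), (78, -1), (80, 0), (82, 4), (84, 7), (86, 10), (88, 11), (90, 11), (92, 11), (94, 11), (96, 11), (98, 11), (100, 12)] 
   R [(-96, 15), (-94, 12), (-92, 11), (-90, 11), (-88, 11), (-86, 11), (-84, 11), (-82, 11), (-80, 11), (-78, 10), (-76, 9), (-74, 8), (-72, 4), (-70, 0), (-68, -2), (-66, -2), (-64, -2), (-62, -2)]
-140 L [(66, -1), (68, -2), (70, -2), (72, -2), (74, -2), (76, -2), (78, -1), (80, 0), (82, 3), (84, 7), (86, 9), (88, 11), (90, 11), (92, 11), (94, 11), (96, 11), (98, 11), (100, 12)] 
   R [(-96, 14), (-94, 12), (-92, 11), (-90, 11), (-88, 11), (-86, 10), (-84, 10), (-82, 11), (-80, 11), (-78, 11), (-76, 10), (-74, 8), (-72, 4), (-70, 0), (-68, -1), (-66, -2), (-64, -2), (-62, -2)]
```

Now straight at dock yaw (flange edges at +82 and -72, parallel). Pushing on into the mouth.

Request:
move_arm(
  deltas=[
    [-4, 0, 1, 0, 0.007, 0],
    [-4, 0, 1, 0, 0, 0],
    [-4, 0, 0, 0, 0, 0],
    [-4, 0, 0, 0, 0, 0],
  ],
)

```text
t: 8.25
ee_pos: [446.6, -77.0, 19.9]
orientation: [-0.517, -3.095, -0.006]
ft_force: [-1.3, 0.8, 1.0]
width: 87.8
```

Request:
move_arm(
  deltas=[
    [-4, 0, 1, 0, 0, 0],
    [-4, 0, 0, 0, 0, 0],
    [-4, 0, 0, 0, 0, 0],
    [-4, 0, 0, 0, 0, 0],
  ],
)

```text
t: 8.58
ee_pos: [463.2, -82.8, 18.4]
orientation: [-0.517, -3.094, -0.006]
ft_force: [-1.2, 0.4, 0.3]
width: 88.1
```

```bash
python3 -c "
from h import *
go((415,-66,19),71)
"
```

```text
t 8.58 pos [463.2 -82.8  18.4] yyaw 71.0 w 88.1 F [-1.2  0.4  0.3] M [ 0.08  0.21 -0.02] tilt z [-0.004  0.004 -1.   ]
delta tool [51.1  0.2 -0.3] rot [ 0.003 -0.005  0.   ]
```

Request:
move_arm(
  deltas=[
    [-4, 0, 0, 0, 0, 0],
    [-4, 0, 0, 0, 0, 0],
    [-4, 0, 0, 0, 0, 0],
    [-4, 0, 0, 0, 0, 0],
  ],
)

```text
t: 8.92
ee_pos: [480.0, -88.6, 18.3]
orientation: [-0.517, -3.094, -0.006]
ft_force: [-1.4, 0.7, 0.3]
width: 87.6
```

```bash
python3 -c "
from h import *
go((415,-66,19),71)
for n in('side','top'): shot(n,'h')
s=load('side','h')['frame'][150:280,225:465]
cv2.imwrite('pics/h_crop.png',cv2.cvtColor(cv2.resize(s,None,fx=3.3,fy=3.3,interpolation=cv2.INTER_CUBIC),cv2.COLOR_RGB2BGR))
s=load('top','h')['frame'][100:295,225:415]
cv2.imwrite('pics/h_crop_top.png',cv2.cvtColor(cv2.resize(s,None,fx=3,fy=3,interpolation=cv2.INTER_CUBIC),cv2.COLOR_RGB2BGR))
"
```

```text
t 8.92 pos [480.  -88.6  18.3] yyaw 71.0 w 87.6 F [-1.4  0.7  0.3] M [0.05 0.19 0.01] tilt z [-0.004  0.004 -1.   ]
delta tool [68.9  0.2 -0.4] rot [ 0.003 -0.005  0.   ]
```

View pics/h_crop.png

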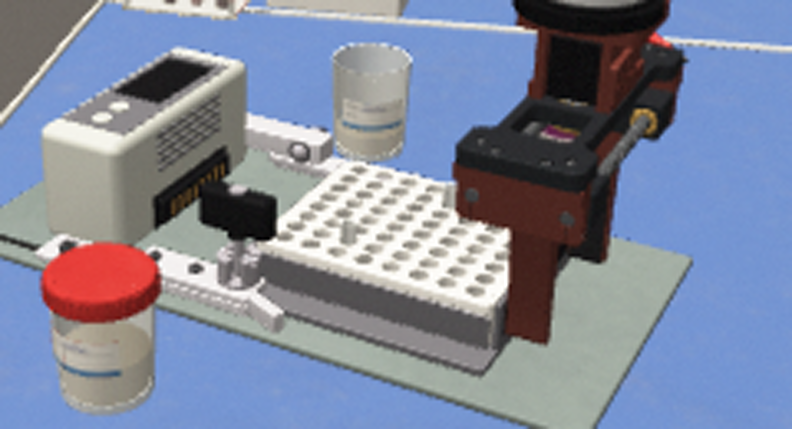

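View pics/h_crop_top.png

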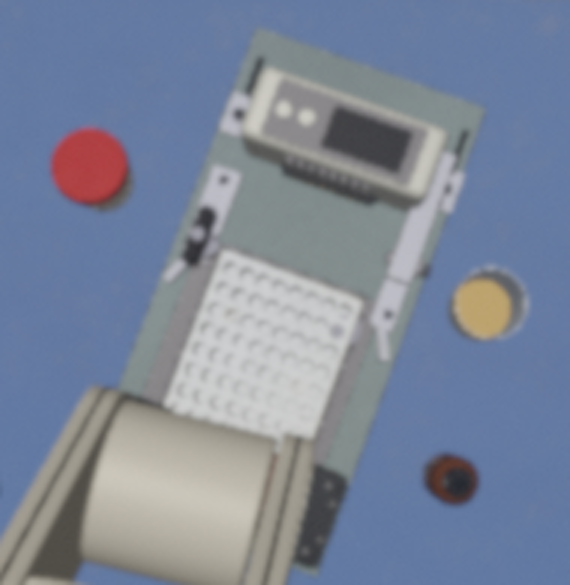

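The nose is in the mouth, straight and at low force. The gap to the contact block is about 70 mm.

Request:
move_arm(
  deltas=[
    [-4, 0, 0, 0, 0, 0],
    [-4, 0, 0, 0, 0, 0],
    [-4, 0, 0, 0, 0, 0],
    [-4, 0, 0, 0, 0, 0],
  ],
)

```text
t: 9.35
ee_pos: [495.9, -94.0, 18.2]
orientation: [-0.517, -3.094, -0.006]
ft_force: [-0.5, -0.3, 1.2]
width: 88.0
```

Request:
move_arm(
  deltas=[
    [-4, 0, 0, 0, 0, 0],
    [-4, 0, 0, 0, 0, 0],
    [-4, 0, 0, 0, 0, 0],
  ],
)

```text
t: 9.6
ee_pos: [508.4, -98.4, 18.1]
orientation: [-0.517, -3.093, -0.006]
ft_force: [-0.9, -0.0, 1.5]
width: 87.9
```

Request:
move_arm(
  deltas=[
    [-4, 0, 0, 0, 0, 0],
    [-4, 0, 0, 0, 0, 0],
    [-4, 0, 0, 0, 0, 0],
  ],
)

```text
t: 9.85
ee_pos: [521.1, -102.7, 18.0]
orientation: [-0.517, -3.093, -0.006]
ft_force: [-1.8, 1.1, 0.3]
width: 87.7
```

```bash
python3 -c "
from h import *
go((415,-66,19),71)
d=shot('top','i')
cv2.imwrite('pics/i_crop_top.png',cv2.cvtColor(cv2.resize(d['frame'][100:295,225:415],None,fx=3,fy=3,interpolation=cv2.INTER_CUBIC),cv2.COLOR_RGB2BGR))
"
```

```text
t 9.85 pos [ 521.1 -102.7   18. ] yyaw 71.0 w 87.7 F [-1.8  1.1  0.3] M [0.07 0.18 0.05] tilt z [-0.005  0.005 -1.   ]
delta tool [112.3   0.2  -0.3] rot [ 0.003 -0.006  0.   ]
```

View pics/i_crop_top.png

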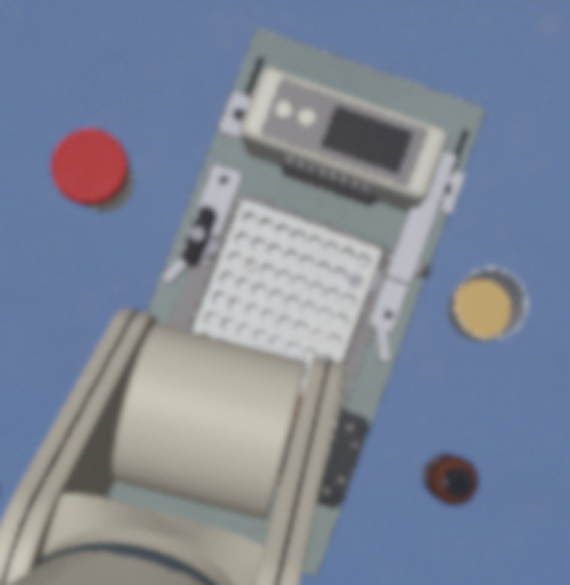

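Still straight, with about 30 mm to go. Smaller steps from here.

Request:
move_arm(
  deltas=[
    [-4, 0, 0, 0, 0, 0],
    [-4, 0, 0, 0, 0, 0],
    [-3, 0, 0, 0, 0, 0],
  ],
)

```text
t: 10.15
ee_pos: [533.1, -106.8, 17.9]
orientation: [-0.517, -3.094, -0.006]
ft_force: [-0.6, 0.7, 1.0]
width: 88.0
```

Request:
move_arm(
  deltas=[
    [-2, 0, 0, 0, 0, 0],
    [-2, 0, 0, 0, 0, 0],
  ],
)

```text
t: 10.32
ee_pos: [535.6, -107.7, 17.5]
orientation: [-0.516, -3.09, -0.006]
ft_force: [-8.1, 3.4, 4.6]
width: 87.6
```

Request:
move_arm(
  deltas=[
    [-2, 0, 0, 0, 0, 0],
    [-2, 0, 0, 0, 0, 0],
  ],
)

```text
t: 10.48
ee_pos: [535.4, -107.9, 16.7]
orientation: [-0.513, -3.081, -0.007]
ft_force: [-5.3, 2.7, 3.5]
width: 87.8
```

```bash
python3 -c "
from h import *
go((415,-66,18),71)
"
```

```text
t 10.48 pos [ 535.4 -107.9   16.7] yyaw 71.1 w 87.8 F [-5.3  2.7  3.5] M [0.47 0.9  0.14] tilt z [-0.017  0.008 -1.   ]
delta tool [127.4   0.6   1.1] rot [ 0.002 -0.019  0.002]
```

Request:
move_arm(
  deltas=[
    [-3, 0, -1, 0, -0.019, 0],
    [-3, 0, -1, 0, 0, 0],
  ],
)

```text
t: 10.65
ee_pos: [535.7, -108.2, 16.9]
orientation: [-0.514, -3.089, -0.004]
ft_force: [-7.3, 3.4, -0.6]
width: 87.4
```

```bash
python3 -c "
from h import *
go((415,-66,18),71)
"
```

```text
t 10.65 pos [ 535.7 -108.2   16.9] yyaw 71.1 w 87.4 F [-7.3  3.4 -0.6] M [0.69 1.16 0.1 ] tilt z [-0.01   0.004 -1.   ]
delta tool [127.8   0.9   0.3] rot [ 0.001 -0.011  0.002]
```

Request:
move_arm(
  deltas=[
    [-4, 0, -1, 0, -0.011, 0],
    [-5, 0, -1, 0, -0.005, 0],
  ],
)

```text
t: 10.82
ee_pos: [536.5, -108.7, 16.7]
orientation: [-0.512, -3.089, -0.002]
ft_force: [-11.0, 6.0, 6.1]
width: 87.6
```

```bash
python3 -c "
from h import *
go((415,-66,18),71)
"
```

```text
t 10.82 pos [ 536.5 -108.7   16.7] yyaw 71.2 w 87.6 F [-11.    6.    6.1] M [1.05 1.66 0.13] tilt z [-0.01   0.003 -1.   ]
delta tool [1.288e+02 1.200e+00 1.000e-01] rot [-0.    -0.011  0.003]
```

```bash
python3 -c "
from h import *
shot('side','j');shot('top','j')
s=load('side','j')['frame'][150:270,215:415]
cv2.imwrite('pics/j_crop.png',cv2.cvtColor(cv2.resize(s,None,fx=4,fy=4,interpolation=cv2.INTER_CUBIC),cv2.COLOR_RGB2BGR))
cv2.imwrite('pics/j_crop_top.png',cv2.cvtColor(cv2.resize(load('top','j')['frame'][100:235,275:415],None,fx=4.2,fy=4.2,interpolation=cv2.INTER_CUBIC),cv2.COLOR_RGB2BGR))
"
```

```text
(no output)
```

View pics/j_crop.png

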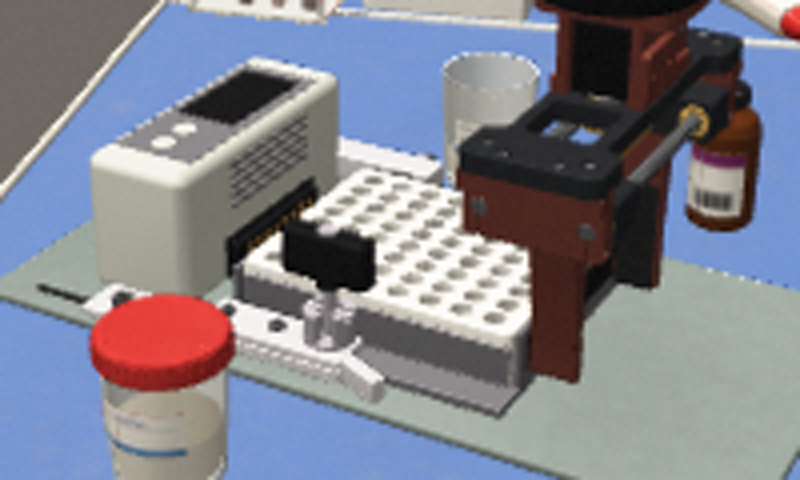

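View pics/j_crop_top.png

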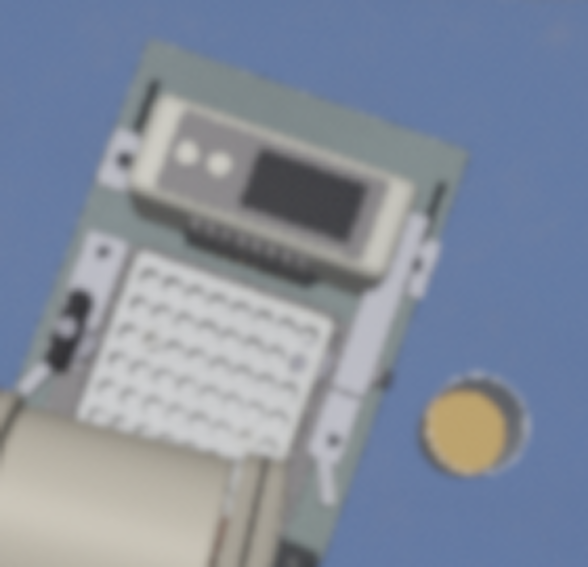

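Only a narrow gap to the contact block remains and the carrier is straight, so this resistance fits the ball. I'll push harder in small increments.

Request:
move_arm(
  deltas=[
    [-5, 0, -1, 0, -0.011, -0.002],
    [-6, 0, -1, 0, 0, 0],
  ],
)

```text
t: 11.08
ee_pos: [539.3, -110.1, 16.6]
orientation: [-0.508, -3.084, -0.001]
ft_force: [-9.7, 3.7, 4.6]
width: 87.6
```

```bash
python3 -c "
from h import *
go((415,-66,18),71)
"
```

```text
t 11.08 pos [ 539.3 -110.1   16.6] yyaw 71.3 w 87.6 F [-9.7  3.7  4.6] M [0.76 1.36 0.11] tilt z [-0.015  0.003 -1.   ]
delta tool [131.9   1.9   0.7] rot [-0.002 -0.016  0.005]
```

Request:
move_arm(
  deltas=[
    [-5, 0, -1, 0, -0.016, 0.005],
    [-5, 0, -1, 0, 0, 0],
  ],
)

```text
t: 11.25
ee_pos: [543.9, -111.9, 17.0]
orientation: [-0.514, -3.089, 0.002]
ft_force: [-3.5, 1.8, -1.0]
width: 88.0
```

```bash
python3 -c "
from h import *
go((415,-66,18),71)
"
```

```text
t 11.25 pos [ 543.9 -111.9   17. ] yyaw 71.1 w 88.0 F [-3.5  1.8 -1. ] M [0.19 0.7  0.22] tilt z [-0.01  0.   -1.  ]
delta tool [136.8   1.6   0.3] rot [-0.003 -0.01   0.002]
```

Force dropped, so it is past the peak. Gently on to the firm stop.

Request:
move_arm(
  deltas=[
    [-2, 0, 0, 0, -0.008, 0],
    [-2, 0, 0, 0, 0, 0],
  ],
)

```text
t: 11.42
ee_pos: [546.7, -113.0, 16.5]
orientation: [-0.514, -3.095, 0.004]
ft_force: [-4.1, 1.5, 2.4]
width: 88.0
```

Request:
move_arm(
  deltas=[
    [-2, 0, 0, 0, 0, 0],
    [-2, 0, 0, 0, 0, 0],
  ],
)

```text
t: 11.58
ee_pos: [549.4, -113.8, 16.2]
orientation: [-0.513, -3.092, 0.004]
ft_force: [-3.9, 3.0, 0.8]
width: 88.1
```

```bash
python3 -c "
from h import *
go((415,-66,18),71)
"
```

```text
t 11.58 pos [ 549.4 -113.8   16.2] yyaw 71.2 w 88.1 F [-3.9  3.   0.8] M [0.58 0.56 0.24] tilt z [-0.007 -0.001 -1.   ]
delta tool [142.6   1.8  -0.9] rot [-0.003 -0.007  0.003]
```

Request:
move_arm(
  deltas=[
    [-3, 0, -1, 0, -0.005, 0],
    [-3, 0, -1, 0, 0, 0],
  ],
)

```text
t: 11.75
ee_pos: [551.8, -114.4, 17.0]
orientation: [-0.513, -3.089, 0.003]
ft_force: [-12.0, 7.6, -0.2]
width: 87.4
```

Request:
move_arm(
  deltas=[
    [-3, 0, -1, 0, 0, 0],
    [-3, 0, -1, 0, 0, 0],
  ],
)

```text
t: 11.92
ee_pos: [551.6, -114.3, 17.0]
orientation: [-0.512, -3.076, 0.001]
ft_force: [-8.9, 5.1, 0.2]
width: 88.0
```

```bash
python3 -c "
from h import *
go((415,-66,18),71)
"
```

```text
t 11.92 pos [ 551.6 -114.3   17. ] yyaw 71.1 w 88.0 F [-8.9  5.1  0.2] M [0.96 1.3  0.17] tilt z [-0.023  0.003 -1.   ]
delta tool [144.8   1.5   2.3] rot [-0.004 -0.023  0.002]
```

Request:
move_arm(
  deltas=[
    [-4, 0, -1, 0, -0.023, 0],
    [-5, 0, 0, 0, 0, 0],
  ],
)

```text
t: 12.08
ee_pos: [551.6, -114.5, 15.6]
orientation: [-0.513, -3.081, 0.004]
ft_force: [-17.5, 7.1, 8.9]
width: 87.3
```

```bash
python3 -c "
from h import *
go((415,-66,18),71)
"
```

```text
t 12.08 pos [ 551.6 -114.5   15.6] yyaw 71.1 w 87.3 F [-17.5   7.1   8.9] M [1.13 2.7  0.19] tilt z [-0.018  0.001 -1.   ]
delta tool [1.45e+02 1.60e+00 1.00e-01] rot [-0.005 -0.018  0.002]
```

19 N with no advance: this is the firm stop. I'll back off gently.

Request:
move_arm(
  deltas=[
    [2, 0, -1, 0, -0.01, 0],
    [3, 0, 0, 0, 0, 0],
    [4, 0, 0, 0, 0, 0],
    [10, 0, 0, 0, 0, 0],
    [20, 0, 0, 0, 0, 0],
  ],
)

```text
t: 12.5
ee_pos: [520.3, -103.4, 17.9]
orientation: [0.518, 3.095, -0.007]
ft_force: [0.6, -0.1, -0.2]
width: 88.2
```

Request:
move_arm(
  deltas=[
    [25, 0, -5, 0, 0, 0],
    [20, 0, -20, 0, 0, 0],
    [0, 0, -35, 0, 0, 0],
    [0, 0, -35, 0, 0, 0],
    [0, 0, -20, 0, 0, 0],
  ],
)

```text
t: 12.92
ee_pos: [468.5, -85.9, 132.3]
orientation: [-0.519, -3.094, 0.007]
ft_force: [0.7, -0.3, 0.8]
width: 87.9
```

```bash
python3 -c "
from h import *
go((415,-66,18),71)
shot('side','k');shot('top','k')
s=load('side','k')['frame'][150:270,215:415]
cv2.imwrite('pics/k_crop.png',cv2.cvtColor(cv2.resize(s,None,fx=4,fy=4,interpolation=cv2.INTER_CUBIC),cv2.COLOR_RGB2BGR))
cv2.imwrite('pics/k_crop_top.png',cv2.cvtColor(cv2.resize(load('top','k')['frame'][100:295,225:415],None,fx=3,fy=3,interpolation=cv2.INTER_CUBIC),cv2.COLOR_RGB2BGR))
"
```

```text
t 12.92 pos [468.5 -85.9 132.3] yyaw 71.0 w 87.9 F [ 0.7 -0.3  0.8] M [ 0.02 -0.03  0.03] tilt z [-0.005 -0.004 -1.   ]
delta tool [ 56.6   2.  114.5] rot [-0.005 -0.003 -0.001]
```

View pics/k_crop.png

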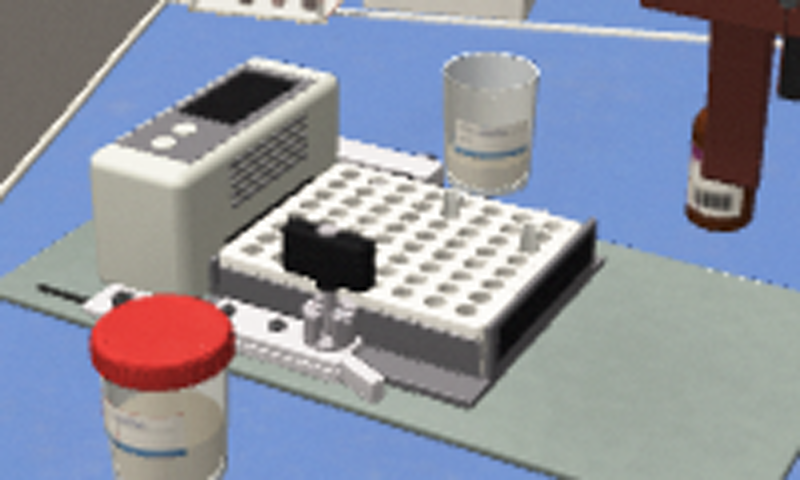

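View pics/k_crop_top.png

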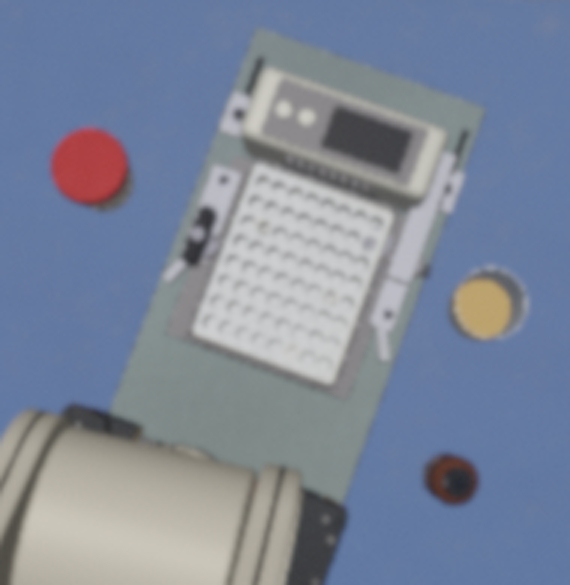

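Run:
```python
from h import *
O=np.array([620,-139.]);y=np.radians(-19);ex=np.array([np.cos(y),np.sin(y)]);ey=np.array([-ex[1],ex[0]])
def tcp(p): return (np.array(p)-O)@ex
T={'h':tcp((480,-88.6)),'i':tcp((521.1,-102.7)),'j':tcp((536.5,-108.7)),'stop':tcp((551.6,-114.4))}
print({k:round(v,1) for k,v in T.items()})
# feature matching: phase correlation of rectified tray region (z=46 plane), dock frame 0.5mm/px
def rect(tag,x0,x1):
    d=load('top',tag); xs=np.arange(x0,x1,.5); ys=np.arange(-50,45,.5)
    M=np.array([[proj(d,(*(O+a*ex+b*ey),46)) for b in ys] for a in xs],np.float32)
    return cv2.cvtColor(cv2.remap(d['frame'],M[...,0],M[...,1],cv2.INTER_CUBIC),cv2.COLOR_RGB2GRAY).astype(np.float32)
# front edge of white tray: profile along x
for tag in 'hijk':
    R=rect(tag,-70,110); p=R[:,40:150].mean(1); p=cv2.GaussianBlur(p[:,None],(1,9),0)[:,0]
    xs=np.arange(-70,110,.5); g=np.diff(p); 
    lo={'h':-70+30,'i':20,'j':40,'k':50}[tag]
    k=[i for i in range(len(g)) if lo<xs[i]<lo+75]; i=min(k,key=lambda i:g[i]); print(tag,'front',xs[i],[(xs[j],round(float(g[j]),1)) for j in range(i-3,i+4)])
# right flange edges/yaw in k
d=load('top','k');fl=d['frame'].astype(np.float32)
for X in(-35,-45,-55):
    ys=np.arange(-105,106,1.0);px=np.array([proj(d,(*(O+X*ex+Y*ey),13)) for Y in ys],np.float32)
    s=cv2.remap(fl,px[:,:1],px[:,1:],cv2.INTER_LINEAR)[:,0];g=s[:,1]-s[:,0]
    print(X,[(int(Y),int(a)) for Y,a in zip(ys,g) if (76<=Y<=90 or -82<=Y<=-66) and Y%2==0])
for n,u0,v0,u1,v1 in(('red',235,140,280,175),('clear',370,185,405,220),('drop',362,248,390,272)):
    a,b=load('top','a')['frame'],load('top','k')['frame'];print(n,np.abs(a[v0:v1,u0:u1].astype(int)-b[v0:v1,u0:u1]).max())
```

```text
{'h': np.float64(-148.8), 'i': np.float64(-105.3), 'j': np.float64(-88.8), 'stop': np.float64(-72.7)}
h front 14.0 [(np.float64(12.5), -5.0), (np.float64(13.0), -5.6), (np.float64(13.5), -6.0), (np.float64(14.0), -6.2), (np.float64(14.5), -6.0), (np.float64(15.0), -5.7), (np.float64(15.5), -5.0)]
i front 56.0 [(np.float64(54.5), -5.1), (np.float64(55.0), -5.6), (np.float64(55.5), -5.9), (np.float64(56.0), -5.9), (np.float64(56.5), -5.7), (np.float64(57.0), -5.3), (np.float64(57.5), -4.7)]
j front 72.5 [(np.float64(71.0), -4.5), (np.float64(71.5), -5.2), (np.float64(72.0), -5.6), (np.float64(72.5), -5.9), (np.float64(73.0), -5.9), (np.float64(73.5), -5.6), (np.float64(74.0), -5.2)]
k front 88.0 [(np.float64(86.5), -7.1), (np.float64(87.0), -7.4), (np.float64(87.5), -7.5), (np.float64(88.0), -7.6), (np.float64(88.5), -7.4), (np.float64(89.0), -7.2), (np.float64(89.5), -6.7)]
-35 [(-82, 11), (-80, 11), (-78, 11), (-76, 9), (-74, 8), (-72, 4), (-70, 1), (-68, -1), (-66, -2), (76, -3), (78, -2), (80, 0), (82, 4), (84, 8), (86, 10), (88, 11), (90, 11)]
-45 [(-82, 11), (-80, 10), (-78, 10), (-76, 9), (-74, 7), (-72, 4), (-70, 1), (-68, -1), (-66, -2), (76, -2), (78, -2), (80, 0), (82, 4), (84, 8), (86, 10), (88, 11), (90, 11)]
-55 [(-82, 10), (-80, 10), (-78, 11), (-76, 10), (-74, 8), (-72, 4), (-70, 1), (-68, -1), (-66, -1), (76, -2), (78, -1), (80, 0), (82, 4), (84, 7), (86, 9), (88, 11), (90, 11)]
red 4
clear 4
drop 7
```

The picture shows the carrier against the contact block and straight, the knob parked, and the cups unmoved. The expected 3 mm settle-back isn't clear from the image (front edge at 88 against 85.6 expected). I'll check by touching the rear plate.

Request:
move_arm(
  deltas=[
    [0, 0, 35, 0, 0, 0],
    [0, 0, 35, 0, 0, 0],
    [0, 0, 30, 0, 0, 0],
    [0, 0, 10, 0, 0, 0],
    [0, 0, 0, 0, 0, 0],
  ],
)

```text
t: 13.43
ee_pos: [475.6, -88.1, 20.9]
orientation: [0.518, 3.081, -0.008]
ft_force: [-0.5, 0.1, 0.8]
width: 88.0
```

Request:
move_arm(
  deltas=[
    [-20, 0, 0, 0, 0, 0],
    [-20, 0, 0, 0, 0, 0],
    [-15, 0, 0, 0, 0, 0],
    [-10, 0, 0, 0, 0, 0],
    [0, 0, 0, 0, 0, 0],
  ],
)

```text
t: 13.85
ee_pos: [535.7, -109.5, 18.9]
orientation: [0.519, 3.087, -0.008]
ft_force: [-0.6, 0.2, -0.0]
width: 87.8
```

```bash
python3 -c "
from h import *
go((549,-114.4,18),71)
"
```

```text
t 13.85 pos [ 535.7 -109.5   18.9] yyaw 70.9 w 87.8 F [-0.6  0.2 -0. ] M [ 0.05 -0.02  0.01] tilt z [ 0.01  -0.007 -1.   ]
delta tool [-14.1  -0.3   1. ] rot [-0.003  0.012 -0.002]
```

Request:
move_arm(
  deltas=[
    [-4, 0, 0, -0.003, 0.012, 0],
    [-3, 0, 0, 0, 0, 0],
    [-1, 0, 0, 0, 0, 0],
  ],
)

```text
t: 14.1
ee_pos: [542.3, -111.8, 19.1]
orientation: [-0.521, -3.096, -0.001]
ft_force: [0.0, -0.1, 0.4]
width: 87.7
```

Request:
move_arm(
  deltas=[
    [-1, 0, 0, 0, 0, 0],
    [0, 0, 0, 0, 0, 0],
  ],
)

```text
t: 14.27
ee_pos: [542.7, -112.0, 19.2]
orientation: [-0.521, -3.095, -0.001]
ft_force: [-0.1, -0.3, 0.3]
width: 88.1
```

Request:
move_arm(
  deltas=[
    [-1, 0, 0, 0, 0, 0],
  ],
)

```text
t: 14.35
ee_pos: [543.0, -112.2, 19.2]
orientation: [-0.521, -3.095, -0.001]
ft_force: [-0.1, -0.6, 0.3]
width: 88.0
```

Request:
move_arm(
  deltas=[
    [-1, 0, 0, 0, 0, 0],
  ],
)

```text
t: 14.43
ee_pos: [543.7, -112.4, 19.2]
orientation: [-0.521, -3.095, -0.001]
ft_force: [0.9, 0.1, 0.4]
width: 88.0
```

Request:
move_arm(
  deltas=[
    [-1, 0, 0, 0, 0, 0],
  ],
)

```text
t: 14.52
ee_pos: [544.5, -112.7, 19.2]
orientation: [-0.521, -3.094, -0.001]
ft_force: [-0.4, -0.4, 0.3]
width: 87.9
```

Request:
move_arm(
  deltas=[
    [-2, 0, 0, 0, 0, 0],
    [0, 0, 0, 0, 0, 0],
  ],
)

```text
t: 14.68
ee_pos: [546.6, -113.3, 19.3]
orientation: [-0.521, -3.095, -0.001]
ft_force: [0.2, -0.3, -0.5]
width: 87.8
```

Request:
move_arm(
  deltas=[
    [-2, 0, 0, 0, 0, 0],
    [0, 0, 0, 0, 0, 0],
  ],
)

```text
t: 14.85
ee_pos: [548.7, -114.0, 19.3]
orientation: [-0.521, -3.095, -0.001]
ft_force: [-0.1, -0.5, -0.1]
width: 87.7
```

Request:
move_arm(
  deltas=[
    [-1, 0, 0, 0, 0, 0],
    [0, 0, 0, 0, 0, 0],
  ],
)

```text
t: 15.02
ee_pos: [549.4, -114.3, 19.1]
orientation: [-0.52, -3.094, -0.001]
ft_force: [-0.1, 0.6, 0.2]
width: 88.0
```

Request:
move_arm(
  deltas=[
    [-1, 0, 0, 0, 0, 0],
    [0, 0, 0, 0, 0, 0],
  ],
)

```text
t: 15.18
ee_pos: [549.4, -114.4, 18.9]
orientation: [-0.519, -3.092, -0.002]
ft_force: [0.1, 0.0, 0.1]
width: 87.9
```

Request:
move_arm(
  deltas=[
    [-3, 0, 0, 0, 0, 0],
    [-3, 0, 0, 0, 0, 0],
  ],
)

```text
t: 15.35
ee_pos: [551.4, -115.2, 18.2]
orientation: [-0.516, -3.084, -0.002]
ft_force: [-9.5, 3.9, 4.9]
width: 88.1
```

Request:
move_arm(
  deltas=[
    [-4, 0, -1, 0, -0.008, 0],
    [-4, 0, -1, 0, 0, 0],
  ],
)

```text
t: 15.52
ee_pos: [551.2, -115.4, 18.2]
orientation: [-0.513, -3.075, -0.003]
ft_force: [-10.1, 5.7, 6.1]
width: 87.6
```

Request:
move_arm(
  deltas=[
    [-5, 0, -1, 0, -0.008, 0],
    [-6, 0, -1, 0, -0.005, 0],
  ],
)

```text
t: 15.68
ee_pos: [551.0, -115.5, 17.8]
orientation: [-0.51, -3.065, -0.003]
ft_force: [-17.6, 6.7, 9.9]
width: 88.0
```

```bash
python3 -c "
from h import *
go((549,-114.4,18),71)
"
```

```text
t 15.68 pos [ 551.  -115.5   17.8] yyaw 71.1 w 88.0 F [-17.6   6.7   9.9] M [1.27 2.59 0.12] tilt z [-0.033  0.008 -0.999]
delta tool [ 2.2  0.4 -0.1] rot [-0.004 -0.034  0.002]
```

The result repeats: rear plate at rest at 549.4, firm stop at 551.4. So it settles back and is held. Retreating now.

Request:
move_arm(
  deltas=[
    [2, 0, 0, 0, -0.02, 0],
    [3, 0, 0, 0, 0, 0],
    [5, 0, 0, 0, 0, 0],
    [15, 0, 0, 0, 0, 0],
    [25, 0, 0, 0, 0, 0],
  ],
)

```text
t: 16.1
ee_pos: [507.4, -100.2, 18.9]
orientation: [-0.516, -3.091, 0.002]
ft_force: [-0.3, -0.7, 0.3]
width: 87.6
```

Request:
move_arm(
  deltas=[
    [25, 0, -5, 0, 0, 0],
    [20, 0, -20, 0, 0, 0],
    [0, 0, -35, 0, 0, 0],
    [0, 0, -35, 0, 0, 0],
    [0, 0, 0, 0, 0, 0],
  ],
)

```text
t: 16.52
ee_pos: [459.5, -83.9, 115.9]
orientation: [-0.516, -3.087, 0.002]
ft_force: [0.9, -0.5, 0.4]
width: 88.3
```

Run:
```python
from h import *
go((549,-114.4,18),71)
shot('side','m');shot('top','m')
s=load('side','m')['frame'][150:270,215:415]
cv2.imwrite('pics/m_crop.png',cv2.cvtColor(cv2.resize(s,None,fx=4,fy=4,interpolation=cv2.INTER_CUBIC),cv2.COLOR_RGB2BGR))
a=load('top','k')['frame'][140:230,280:360].astype(int);b=load('top','m')['frame'][140:230,280:360].astype(int);print('k-m diff',abs(a-b).max())
```

```text
t 16.52 pos [459.5 -83.9 115.9] yyaw 71.0 w 88.3 F [ 0.9 -0.5  0.4] M [-0.   -0.08  0.  ] tilt z [-0.012  0.001 -1.   ]
delta tool [-95.7   0.6  96.8] rot [-0.003 -0.012  0.   ]
k-m diff 8
```

View pics/m_crop.png

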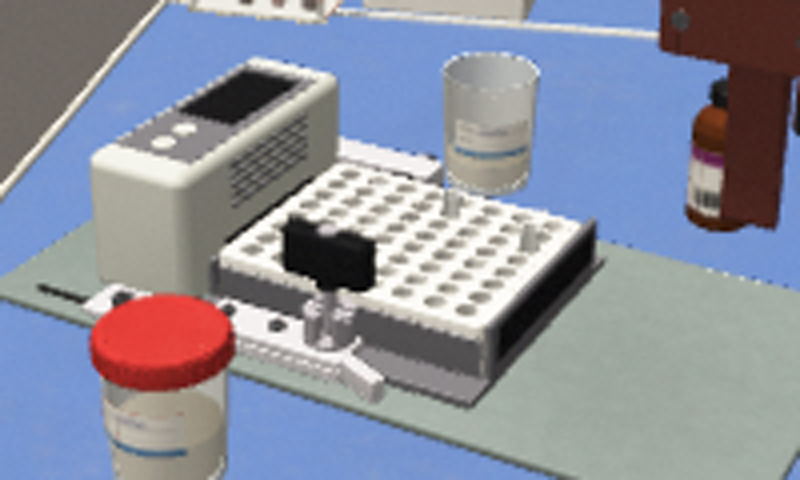

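The carrier is seated and straight in the rails, the knob is parked up along the rail (crop 330,250), the cups are in place, and the arm touches nothing. Handing in.

```bash
python3 -c "
from workcell import ctrl
print(ctrl.close_job())"
```

```text
the job is handed in; nothing more can be done
None
```

The carrier is loaded and held in the reader, the knob is parked in its notch, and the job was handed in at about 16.5 s of the 54 s allowed.

**Knob:** I lifted it about 16 mm against a spring pull of about 8 N, turned it about 1.22 rad counter-clockwise and let it down into the rest notch. The last picture shows it still up, with the wing along the rail.

**Carrier:** I pushed it in with spread fingers. The force rose to about 12.5 N at the ball, then dropped to about 4 N, and the firm stop came at about 19 N. I never pressed with over about 22 N on the force readings.

**Last checks:**
- **Held in:** After I let go, a light touch found the rear plate about 2 mm short of the firm stop, where 3 mm was expected. The arm's tilt under load may account for the difference.
- **Settle-back in the image:** This disagreed with the touch test. The front edge in the top view suggested only about 0.6 mm of settling, within the picture's accuracy.
- **Repeat push:** I pushed to the stop again and it came at the same place. The top-view pictures before and after matched.
- **Straight, and cups untouched:** The carrier was parallel to the dock in the top view after the first push. The areas round the cups and dropper bottle matched the first picture then, and the last side view shows them still in place.

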